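# Load the coaster caddy and close its transport lock

## Robot

A 7-joint arm with a two-finger parallel gripper is mounted at the origin on the work surface. World frame = base frame: x ahead of the robot, y to its left, z up, the work surface at z = 0. Lengths are in mm, angles in rad, forces in N, time in s.
With the tool pointing down it reaches from about 350 to 900 mm from the base axis. Payload 7.2 kg.
Tool frame: the origin (TCP) lies midway between the tips of the shut fingers; the grasp point (between the pads) lies 19 mm behind it; z points along the fingers, y is the line along which they close (so a half turn about z gives the same grasp; the last joint's range is limited). The gripper opens to 85 mm and grips with 20 to 120 N. Pads are 22 mm wide; open, the fingers measure 114 mm over their backs; the gripper's body (76 mm by 85 mm) begins 54 mm behind the grasp point. The pads swing forward as they close: fully open they stand 13 mm farther back than shut.
Start: joints at [1.055, 0.411, -0.013, 1.596, 0.006, 1.134, -0.082], TCP at [270.604, -563.386, 194.797] pointing down, gripper open.
Joint ranges: [-2.95, 2.95], [-0.29, 1.99], [-1.47, 1.44], [0.14, 2.54], [-1.03, 4.17], [0.13, 1.85], [-2.86, 2.86]. Speed limits (rad/s): [2.39, 2.39, 3.01, 3.01, 3.14, 3.14, 3.14].

## Interface

Orientations are given as [roll, pitch, yaw] about the fixed x, y, z axes, in that order (R = Rz(yaw) Ry(pitch) Rx(roll)).
In Python, from bench import observe, get_image, hand_in gives the robot as it stands. The module is installed in compiled form; this text tells all that it offers.
- The arm moves only by the shell command python3 -m jog 'ROWS' [FORCE]. ROWS is JSON, a list of rows, each a list of 7 numbers: the opening, from -1 (shut) to 1 (fully open), then the shift along the world's x, y, z in cm, then the turn, a rotation vector about the world's x, y, z in degrees. A call has exactly 8 rows; each row shifts and turns the commanded pose from where the row before left it; what a row does not reach is not made up. A row lasts 1/8 s, in which the tool goes at most 62.5 mm and 10.7 degrees, less where a joint would pass 70% of its speed; a pose out of reach is approached as far as the arm can. A call with a gripper value outside its range is refused whole. The fingers move at their own pace and stop on an object; FORCE is the grip in N (left out, the last holds). Time passes only in rows, so rows that do not move let the fingers close, or fill a call up. It gives the time, the measured TCP pose, the force, the opening and the grip force at its end, in the units of the state.
- observe(): the state, without advancing time (a new reading comes with each control period).
- get_image(name): name is "scene" or "top" or "wrist"; returns a dict with "pixels" (400x640x3 uint8, red, green, blue), "range_z" (400x640 float32, mm along the optical axis (not along the pixel's ray), 0 where there is no reading), "fx", "fy", "cx", "cy" (pixels), "k1" (the pictures are not rectified: a ray, as slopes to the right and down, at radius r is drawn at 1 + k1 r^2 times it, then the intrinsics apply), "rvec" (rotation vector, rad) and "tvec" (3), from world to camera coordinates, as OpenCV has them. Camera axes: x right, y down, z forward; pixel columns grow to the right and rows downward; lengths in mm; the calibration is good to about 2 mm. A picture is of the moment at which its call begins.
- hand_in(): hands the job in; it is judged then, once.
The state is a dict: "t": time; "qpos": joint angles; "qd": joint speeds; "joint_torque": joint torques, N m; "tcp_pos": TCP position; "eef_rot": TCP orientation; "force": force on the tool from outside, world axes, zero at the start; "moment": the same for the moment, N m; "grip_width": finger opening in mm; "finger_force": force on a finger pad.
Only numpy, scipy, OpenCV 4.12 (cv2) and the standard library are available. Lean on these libraries where they do the work, as an engineer would, in place of code of your own. Each camera call takes 0.05 s, during which the arm holds its last target. There are 200 camera calls.

## Task

Get the coaster caddy ready to be carried out to the terrace: slide its red transport-lock grip all the way open to its end stop, set the loose brown coaster lying on the bamboo mat squarely on top of the two in the caddy, and then slide the lock fully home to its other end stop so that its bar lies over the pile. Set the coaster down, do not drop it, and leave everything else on the table where it is.

Things in the scene. Friction and masses are not known exactly. Their poses are not given: they have to be found in the camera images.
- caddy: fixed grey caddy; base plate 14 mm high, x -122..+52, y -80..+145 mm about the origin, which lies on the table under the centre of the coaster bay. Piled coasters lie with their long side along y. Cheeks at the bay's y ends: inner faces y +-56 mm, tops 34 mm above the table; lips at x +-34..39 mm, tops 22 mm. The lock's track runs along y at x -95 mm
- lock (a joint): transport lock slide (m), along the caddy's y: 0 = locked (fully home, bar across the middle of the bay), 0.10 = fully open (bar beyond the +y end of the bay); end stops at both. It rubs with about 2.5 N and stays where it is left
- lock_grip (a point): top centre of the lock's red upright grip: 85 mm above the table, at caddy x -95 mm, y = lock. Grip 28 (caddy x) x 22 (y) mm, red from 30 to 85 mm up, on a dark carriage 34 x 30 mm. A steel bar 12 mm wide (y) runs from its +x side to caddy x +37 mm, 54 to 60 mm above the table, 4 mm over a pile of three: pinch the grip along y to stay clear of it
- coaster: the loose coaster, on the bamboo mat (mat top 4 mm above the table): walnut-brown flat rectangular espresso coaster, 60 (its x) x 105 (its y) x 12 mm high, 55 g, with a 44 mm cork disc inlaid flush in the top; origin at the centre of its underside
- pile_top: upper of the two loose coasters already in the caddy, its underside 26 and its top 38 mm above the table: walnut-brown flat rectangular espresso coaster, 60 (its x) x 105 (its y) x 12 mm high, 55 g, with a 44 mm cork disc inlaid flush in the top; origin at the centre of its underside
- pile_low: lower of the two coasters in the caddy, on the base plate: walnut-brown flat rectangular espresso coaster, 60 (its x) x 105 (its y) x 12 mm high, 55 g, with a 44 mm cork disc inlaid flush in the top; origin at the centre of its underside
- cup: white espresso cup standing on the saucer, 62 mm diameter, 56 mm high, handle at its +y; origin at the centre of its underside
- saucer: white saucer on the mat, 116 mm diameter, 14 mm high; origin at the centre of its underside
- sugar_jar: white sugar jar with a steel cap on the mat, 68 mm diameter, 85 mm high; origin at the centre of its underside
- shaker: amber glass shaker with a steel cap, 40 mm diameter, 85 mm high; origin at the centre of its underside
- milk_jug: steel milk jug, 76 mm diameter, 85 mm high; origin at the centre of its underside
- spoon: steel spoon lying on the table, 140 mm long (x)
- bill_tray: black tray with bank notes, 110 x 190 x 16 mm; origin at the centre of its underside
Things that resemble listed ones, but are neither listed nor needed, are in the scene too. Leave any pink, purple or yellow look-alike of the coaster alone.

How it is judged:
By the outcome, as a careful person would: the job done as asked, in the order asked, and still so for the second after the job is handed in, with the robot touching nothing.
It also fails if it takes over 61 s, if anything falls off the work surface, if the arm or the gripper's body presses on something with over 40 N, if the wrist force passes 120 N, or if a joint passes its speed limit or range.

## Working session

There is one attempt and no reset: what is moved stays moved. The work goes in short steps, Python scripts to look and compute and a shell command to move; the robot and the scene stay as the last step left them, time stands still between calls to the robot, and variables do not carry over. Pictures are saved under pics/ and viewed, at most 11 in all, crops included, and the job is handed in when it is done.

```bash
mkdir -p pics; cat > h.py <<'E'
import numpy as np, cv2, pickle
from bench import observe, get_image, hand_in
def snap(n,f):
    im=get_image(n); cv2.imwrite(f'pics/{f}.png',im['pixels'][:,:,::-1]); pickle.dump(im,open(f'pics/{f}.pkl','wb')); return im
def load(f): return pickle.load(open(f'pics/{f}.pkl','rb'))
def cam(im):
    R,_=cv2.Rodrigues(np.array(im['rvec'],float)); return R,np.array(im['tvec'],float).ravel()
def slopes(im,uv):
    uv=np.asarray(uv,float).reshape(-1,2); d=(uv-[im['cx'],im['cy']])/[im['fx'],im['fy']]; s=d.copy()
    for _ in range(20): s=d/(1+im['k1']*(s**2).sum(1,keepdims=True))
    return s
def plane(im,uv,z):
    R,t=cam(im); s=slopes(im,uv); d=np.c_[s,np.ones(len(s))]@R; c=-R.T@t
    return c+d*((z-c[2])/d[:,2])[:,None]
def cloud(im):
    v,u=np.mgrid[:400,:640]; R,t=cam(im); s=slopes(im,np.c_[u.ravel(),v.ravel()])
    z=im['range_z'].ravel()[:,None]; return ((np.c_[s,np.ones(len(s))]*z-t)@R).reshape(400,640,3)
def proj(im,P):
    R,t=cam(im); c=np.atleast_2d(P)@R.T+t; s=c[:,:2]/c[:,2:]; s=s*(1+im['k1']*(s**2).sum(1,keepdims=True))
    return s*[im['fx'],im['fy']]+[im['cx'],im['cy']]
E
python3 - <<'E'
from h import *
a=snap('top','top0'); b=snap('scene','scene0')
print(observe()); 
for i in (a,b): R,t=cam(i); print(-R.T@t,i['k1'],i['fx'])
E
```

```text
{'t': 0.1, 'qpos': array([ 1.054827  ,  0.4117906 , -0.01268868,  1.59693282,  0.00558272,
        1.13428005, -0.08217698]), 'qd': array([-0.00131032, -0.0002737 , -0.00199293, -0.00384861,  0.00036231,
        0.00123363, -0.00013896]), 'joint_torque': array([ 4.03981583e-03, -6.01825690e+01,  6.85140174e-01, -3.00088513e+01,
        1.41087407e-02,  6.31991177e-03,  5.51883488e-05]), 'tcp_pos': array([ 270.34953118, -562.97881754,  194.06684087]), 'eef_rot': array([-3.14022018e+00,  9.03936646e-05,  4.47787768e-01]), 'force': array([-0.06591564,  0.0888795 , -0.06705089]), 'moment': array([-0.03162303, -0.04218359, -0.05109696]), 'finger_force': 0.0, 'grip_width': 85.27119537869945}
[ 293.63798979  -62.82296705 1507.28901614] 0.03966135798383686 443.86887001064355
[1237.79422118  339.57496407 1005.04086305] 0.01457177252680084 389.41200588792924
```

View pics/top0.png

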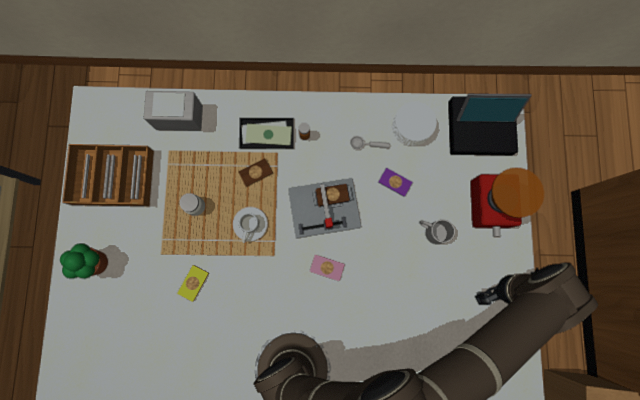

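View pics/scene0.png

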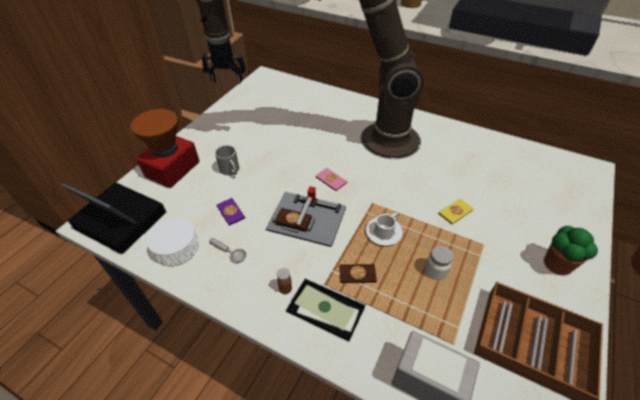

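The top view shows the caddy near (325,208), its red grip near (328,222) and the pile near (333,195). The brown coaster on the mat is at (256,172). Its look-alikes are yellow (193,283), pink (327,267) and purple (395,182). Only the one at (256,172) is walnut-brown and on the mat. In the scene view it is at (358,273). Next I'll measure and make an enlarged crop.

```bash
python3 - <<'E'
from h import *
a=load('top0'); p=a['pixels']; C=cloud(a)
hsv=cv2.cvtColor(p,cv2.COLOR_RGB2HSV)
def rect(m,z,name):
    n,l,st,ce=cv2.connectedComponentsWithStats(m.astype(np.uint8)); 
    for i in range(1,n):
        if st[i,4]<15: continue
        cs,_=cv2.findContours((l==i).astype(np.uint8),cv2.RETR_EXTERNAL,cv2.CHAIN_APPROX_NONE)
        c=np.vstack(cs).reshape(-1,2); w=plane(a,c,z)[:,:2].astype(np.float32)
        print(name,ce[i].round(1),st[i,4],cv2.minAreaRect(w), 'depth z',np.median(C[l==i][:,2]).round(1))
def win(u0,v0,u1,v1):
    m=np.zeros((400,640),bool); m[v0:v1,u0:u1]=1; return m
H,S,V=[hsv[...,i].astype(int) for i in range(3)]
print(hsv[172,244],hsv[172,257],hsv[160,225],hsv[220,300],hsv[196,320],hsv[222,328])
rect(win(232,152,280,192)&(V<115),16,'coaster')
rect(win(285,175,365,242)&(S<60)&(V<160)&(V>60),14,'caddy')
rect(win(310,180,355,212)&(S>90)&(V<130),38,'pile')
rect(win(310,205,345,235)&(S>150)&(H<8)&(V>100),85,'grip')
m=win(280,170,370,245)&(C[...,2]>8)&(C[...,2]<20); rect(m,14,'caddydepth')
for x in [(232,256,280)]:pass
print(np.hstack([C[172,256],C[195,345],C[222,328],C[160,215]]).round(1))
# crops
c1=cv2.resize(p[140:245,225:370][:,:,::-1],None,fx=5,fy=5,interpolation=cv2.INTER_CUBIC); cv2.imwrite('pics/crop0.png',c1)
E
```

```text
[ 11 158  68] [ 17 124 142] [ 18 115 131] [ 95  13 114] [ 11 178  70] [  1 205 143]
coaster [255.7 172.2] 447 ((643.1980590820312, 140.1975860595703), (66.39332580566406, 107.58042907714844), 28.55077362060547) depth z 14.8
caddy [323.5 208.7] 4641 ((524.0206909179688, -98.61619567871094), (227.25311279296875, 272.2460021972656), 0.9280402064323425) depth z 9.8
pile [338.  193.7] 288 ((568.4617919921875, -138.457275390625), (59.8913688659668, 73.51435089111328), 11.34740161895752) depth z 37.2
pile [319.1 196.6] 87 ((557.2720336914062, -78.60010528564453), (59.462371826171875, 16.072011947631836), 10.068634033203125) depth z 37.0
grip [328.4 222.1] 53 ((465.9147644042969, -109.33883666992188), (25.599287033081055, 21.2321834564209), 9.93552303314209) depth z 84.6
caddydepth [321.3 210.6] 2234 ((523.987548828125, -95.16718292236328), (174.7288818359375, 224.3410186767578), 10.09791088104248) depth z 13.6
[ 644.5  139.5   12.6  563.9 -165.8   39.9  466.3 -108.2   84.   688.1
  285.5   -1.3]
```

View pics/crop0.png

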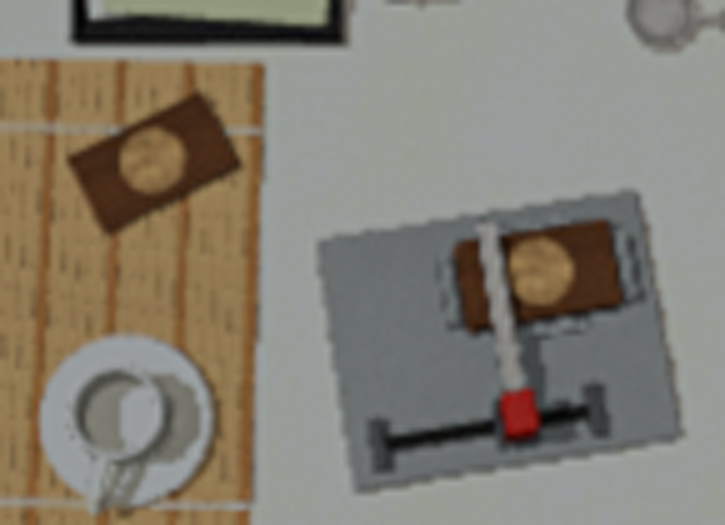

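The crop confirms the target: walnut-brown with a cork disc, on the mat, at crop (153,162). It is the only brown loose one. The grip is at crop (518,412), part-way along its track. The caddy yaw is about +10°, with its origin near (564,-121). The lock is at about 28 mm. Next I'll move above the grip.

```bash
python3 -m jog '[[1,2.4,5.65,0,0,0,-1.95],[1,2.4,5.65,0,0,0,-1.95],[1,2.4,5.65,0,0,0,-1.95],[1,2.4,5.65,0,0,0,-1.95],[1,2.4,5.65,0,0,0,-1.95],[1,2.4,5.65,0,0,0,-1.95],[1,2.4,5.65,0,0,0,-1.95],[1,2.4,5.65,0,0,0,-1.95]]' 40
python3 - <<'E'
from h import *
o=observe(); print(o['t'],o['tcp_pos'],o['eef_rot'],o['force'])
w=snap('wrist','w1'); R,t=cam(w); print(-R.T@t)
p=w['pixels']; h=cv2.cvtColor(p,cv2.COLOR_RGB2HSV).astype(int); C=cloud(w)
m=((h[...,0]<8)|(h[...,0]>174))&(h[...,1]>150)&(h[...,2]>70)&(C[...,2]>78)&(C[...,2]<92)
print(m.sum(),C[m].mean(0),cv2.minAreaRect(C[m][:,:2].astype(np.float32)))
E
```

```text
t: 1.1
tcp_pos: [462.9, -109.6, 194.8]
eef_rot: [3.141, -0.0, 0.174]
force: [2.0, -0.1, 0.2]
grip_width: 85.4
finger_force: 0.0
1.1 [ 462.92530382 -109.60193363  194.8045236 ] [ 3.14131852e+00 -7.37197298e-05  1.74132925e-01] [ 1.95982671 -0.14553637  0.19676016]
[544.58129947 -95.33130589 374.12537238]
659 [ 469.25807073 -107.23207076   84.77796385] ((468.57080078125, -107.58074951171875), (26.58762550354004, 19.226877212524414), 9.417435646057129)
```

View pics/w1.png

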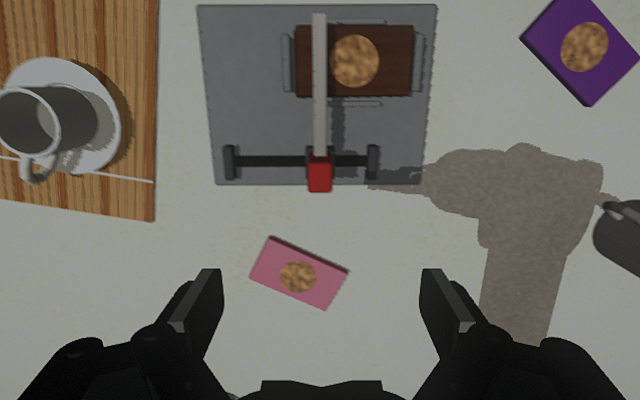

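The wrist view shows the red grip at (319,175), centred between the fingers (columns about 220 and 425). The bar runs up from it, and the pile's cork disc is at (354,60). I'll descend and pinch above bar height.

```bash
python3 -m jog '[[1,0.5,0.1,-2.2,0,0,0],[1,0,0,-2.2,0,0,0],[1,0,0,-2.2,0,0,0],[1,0,0,-2.2,0,0,0],[1,0,0,-2.2,0,0,0],[1,0,0,-2.2,0,0,0],[-1,0,0,0,0,0,0],[-1,0,0,0,0,0,0]]' 40
python3 -m jog '[[-1,0,0,0,0,0,0],[-1,0,0,0,0,0,0],[-1,0,0,0,0,0,0],[-1,0,0,0,0,0,0],[-1,0,0,0,0,0,0],[-1,0,0,0,0,0,0],[-1,0,0,0,0,0,0],[-1,0,0,0,0,0,0]]'
```

```text
t: 2.15
tcp_pos: [467.9, -110.5, 63.3]
eef_rot: [3.141, -0.0, 0.176]
force: [0.2, 0.9, 0.2]
grip_width: 51.4
finger_force: 0.0
t: 3.15
tcp_pos: [467.6, -110.4, 62.8]
eef_rot: [3.142, -0.0, 0.175]
force: [-0.5, -0.6, 0.2]
grip_width: 0.2
finger_force: 0.0
```

```bash
python3 - <<'E'
from h import *
a=snap('wrist','w2');b=snap('top','t2'); c=snap('scene','s2')
v=np.hstack([cv2.resize(a['pixels'],(400,250)),cv2.resize(c['pixels'][140:265,230:430],(400,250))]); 
cv2.imwrite('pics/v2.png',np.vstack([v,cv2.resize(b['pixels'][170:257,270:410],(800,345))])[:,:,::-1])
R,t=cam(a); print(-R.T@t, observe()['grip_width'])
E
```

```text
[549.26000976 -96.05951817 242.08397972] 0.3281406922777525
```

View pics/v2.png

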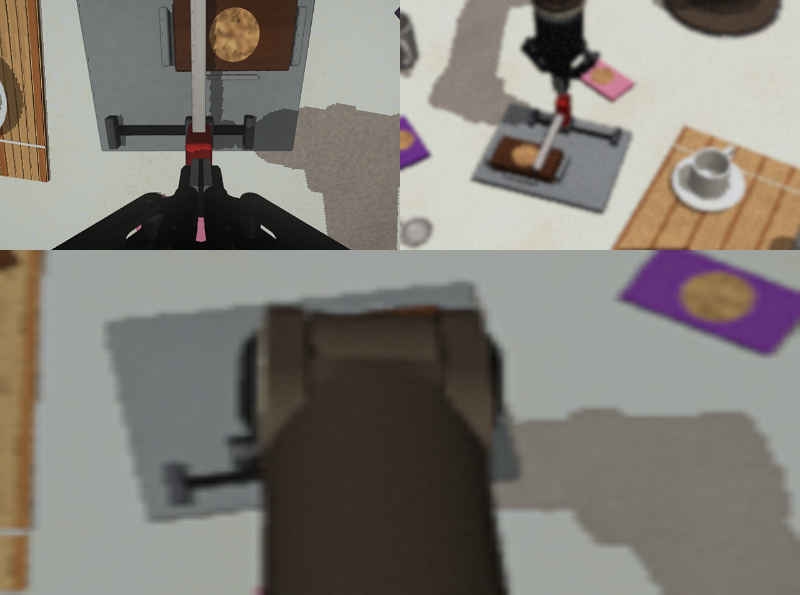

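The fingers have shut on nothing. The red grip is still just ahead of the tips: grip at wrist-panel (199,140), tips at (199,170). I'll check where the tips really are by projection and depth.

```bash
python3 - <<'E'
from h import *
a=load('w2'); C=cloud(a); o=observe(); T=o['tcp_pos']; print(T)
for nm in ('w2','s2'): 
    im=load(nm); print(nm,'tcp',proj(im,T),'grip est',proj(im,[[467.5,-108.5,85],[467.5,-108.5,62]]))
print(a['cx'],a['cy'],a['fx'],a['fy'],a['k1'])
for v in range(180,400,12): print(v,a['pixels'][v,318],C[v,318].round(1),a['range_z'][v,318].round(0),'|',C[v,305].round(1))
b=load('s2');p=b['pixels'];h=cv2.cvtColor(p,cv2.COLOR_RGB2HSV).astype(int)
m=((h[...,0]<8)|(h[...,0]>174))&(h[...,1]>150)&(h[...,2]>50); m[:,:300]=0;m[:,330:]=0;m[:180]=0;m[215:]=0
v,u=np.nonzero(m);print(len(v),u.mean(),u.min(),u.max(),v.min(),v.max()); print(cloud(b)[m].mean(0))
E
```

```text
[ 467.58609866 -110.37371313   62.79427504]
w2 tcp [[321.02975277 237.03915388]] grip est [[317.33975072 255.02544219]
 [317.77930057 236.06622627]]
s2 tcp [[309.94121484 193.31332904]] grip est [[310.29007262 188.84473825]
 [310.45235846 193.64980374]]
321.1248602037908 200.8625506393153 344.5919867117017 344.5919867117017 0.0041402089407504596
180 [143 140 136] [ 499.8 -103.    60.3] 188.0 | [485.4 -96.   13.4]
192 [145 142 136] [ 492.8 -104.2   59.7] 191.0 | [482.2 -97.3  30.2]
204 [145 142 137] [ 486.4 -105.3   61.2] 192.0 | [479.9 -98.4  46.5]
216 [58 25 24] [ 481.6 -106.2   66.9] 188.0 | [480.4 -99.2  67.1]
228 [69 28 26] [ 481.  -106.5   82.1] 174.0 | [ 480.2 -100.    82.9]
240 [160  39  36] [ 476.4 -107.3   86.2] 171.0 | [ 474.6 -101.    84.9]
252 [97 29 26] [ 469.5 -108.5   85.6] 174.0 | [ 468.3 -102.    85.4]
264 [29 27 26] [ 478.9 -107.1  114.7] 144.0 | [ 473.3 -102.2  106.5]
276 [23 22 20] [ 478.1 -107.3  122.8] 136.0 | [ 477.3 -102.3  123. ]
288 [25 23 22] [ 478.5 -107.4  131.8] 127.0 | [ 477.1 -102.7  131. ]
300 [24 25 23] [ 476.9 -107.7  137. ] 123.0 | [ 478.3 -102.9  140.1]
312 [28 26 26] [ 471.8 -108.6  136.8] 125.0 | [ 478.2 -103.2  146.6]
324 [23 23 23] [ 466.9 -109.4  137.1] 126.0 | [ 478.7 -103.4  153. ]
336 [23 23 22] [ 461.3 -110.4  136.7] 128.0 | [ 478.5 -103.7  158.2]
348 [175 107 128] [ 345.8 -129.4   12.6] 284.0 | [ 483.1 -103.4  168.1]
360 [174 104 127] [ 334.1 -131.4   13.1] 287.0 | [ 480.8 -103.9  169.8]
372 [172 105 126] [ 321.5 -133.6   12.9] 291.0 | [ 477.2 -104.4  170.2]
384 [177 106 130] [ 307.9 -136.    12.3] 296.0 | [ 477.  -104.6  173.8]
396 [11 10 13] [ 477.8 -107.9  177.6] 84.0 | [ 476.7 -104.8  177.1]
53 311.5660377358491 309 314 188 202
[ 473.90559108 -100.48738833   72.86192521]
```

```bash
python3 - <<'E'
from h import *
a=load('w2'); C=cloud(a); p=a['pixels'].astype(int)
dark=(p.max(2)<50)&(C[...,2]>88)&(a['range_z']>0)
for u in range(296,346,6):
    v=np.nonzero(dark[:,u])[0]; v=v[(v>240)][:3]; print(u,[(int(k),C[k,u].round(0).tolist()) for k in v])
a=load('w1'); C=cloud(a); p=a['pixels'].astype(int); dark=(p.max(2)<110)&(C[...,2]>150)&(a['range_z']>0)
for u in (200,208,216,426,434,442):
    v=np.nonzero(dark[:,u])[0]; v=v[v>240][:3]; print('w1',u,[(int(k),C[k,u].round(0).tolist()) for k in v])
b=load('scene0'); print('tcp in scene0',proj(b,[270.3,-563,194])); 
cv2.imwrite('pics/v3.png',np.hstack([cv2.resize(b['pixels'][30:105,180:270],(400,333)),cv2.resize(load('s2')['pixels'][150:225,265:355],(400,333))])[:,:,::-1])
print(observe()['qpos'])
E
```

```text
296 [(265, [473.0, -98.0, 107.0]), (266, [472.0, -98.0, 107.0]), (267, [472.0, -98.0, 108.0])]
302 [(265, [473.0, -101.0, 108.0]), (266, [473.0, -101.0, 107.0]), (267, [473.0, -101.0, 109.0])]
308 [(296, [478.0, -104.0, 136.0]), (300, [479.0, -104.0, 141.0]), (301, [479.0, -104.0, 141.0])]
314 [(304, [479.0, -106.0, 142.0]), (305, [479.0, -106.0, 143.0]), (306, [479.0, -106.0, 144.0])]
320 [(254, [478.0, -108.0, 104.0]), (255, [478.0, -108.0, 105.0]), (256, [478.0, -108.0, 105.0])]
326 [(285, [479.0, -110.0, 129.0]), (287, [479.0, -110.0, 131.0]), (291, [479.0, -110.0, 133.0])]
332 [(296, [479.0, -112.0, 137.0]), (301, [480.0, -112.0, 141.0]), (302, [480.0, -112.0, 141.0])]
338 [(264, [476.0, -117.0, 107.0]), (265, [476.0, -116.0, 108.0]), (266, [475.0, -117.0, 107.0])]
344 [(265, [476.0, -119.0, 107.0]), (266, [476.0, -119.0, 108.0]), (267, [476.0, -119.0, 109.0])]
w1 200 [(271, [465.0, -59.0, 251.0]), (272, [465.0, -60.0, 252.0]), (273, [465.0, -60.0, 253.0])]
w1 208 [(268, [465.0, -62.0, 248.0]), (269, [465.0, -62.0, 249.0]), (270, [466.0, -62.0, 250.0])]
w1 216 [(268, [466.0, -65.0, 248.0]), (269, [466.0, -65.0, 250.0]), (270, [466.0, -65.0, 250.0])]
w1 426 [(268, [481.0, -151.0, 248.0]), (269, [481.0, -150.0, 250.0]), (270, [481.0, -150.0, 250.0])]
w1 434 [(268, [481.0, -154.0, 248.0]), (269, [482.0, -153.0, 249.0]), (270, [481.0, -153.0, 250.0])]
w1 442 [(270, [482.0, -156.0, 250.0]), (271, [483.0, -155.0, 252.0]), (272, [483.0, -155.0, 253.0])]
tcp in scene0 [[228.5476054   94.57283006]]
[ 0.34729424  0.35278818 -0.26118766  2.06141424  0.13235012  0.74284521
 -1.39142031]
```

View pics/v3.png

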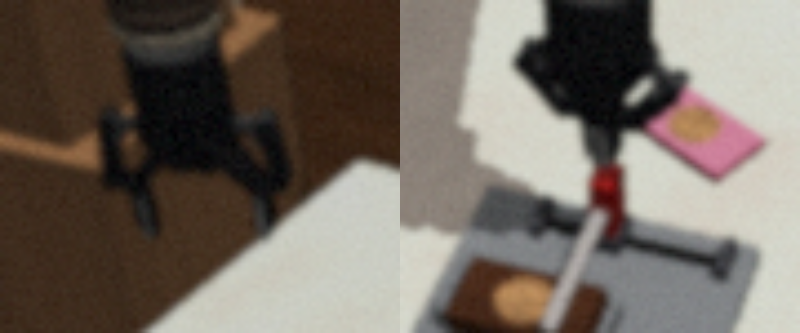

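The crops show the tips hovering just above the red grip at crop (605,165). In both views the tips sit about 41 mm higher than the reported TCP z, and x and y agree. The grip is untouched. I'll take tip z = reported z + 41, open and go down 41 mm.

```bash
python3 -m jog '[[0.6,0,0.1,0,0,0,0],[0.6,0,0,0,0,0,0],[0.6,0,0,0,0,0,0],[0.6,0,0,0,0,0,0],[0.6,0,0,-1,0,0,0],[0.6,0,0,-1,0,0,0],[0.6,0,0,-1,0,0,0],[0.6,0,0,-1,0,0,0]]' 40
python3 -m jog '[[-1,0,0,0,0,0,0],[-1,0,0,0,0,0,0],[-1,0,0,0,0,0,0],[-1,0,0,0,0,0,0],[-1,0,0,0,0,0,0],[-1,0,0,0,0,0,0],[-1,0,0,0,0,0,0],[-1,0,0,0,0,0,0]]'
```

```text
t: 4.3
tcp_pos: [467.4, -109.3, 21.8]
eef_rot: [-3.141, 0.001, 0.176]
force: [0.9, -0.3, 0.4]
grip_width: 68.3
finger_force: 0.0
t: 5.3
tcp_pos: [467.9, -109.4, 23.2]
eef_rot: [3.141, -0.001, 0.176]
force: [-0.8, -0.1, 4.9]
grip_width: 20.9
finger_force: 40.3
```

Gripped (20.9 mm, 40 N). Now I'll slide it along caddy +y, direction (-0.174, 0.985).

```bash
python3 -m jog '[[-1,-0.15,0.84,0,0,0,0],[-1,-0.15,0.84,0,0,0,0],[-1,-0.15,0.84,0,0,0,0],[-1,-0.15,0.84,0,0,0,0],[-1,-0.15,0.84,0,0,0,0],[-1,-0.15,0.84,0,0,0,0],[-1,-0.15,0.84,0,0,0,0],[-1,-0.15,0.84,0,0,0,0]]'
python3 -m jog '[[-1,-0.05,0.3,0,0,0,0],[-1,-0.05,0.3,0,0,0,0],[-1,-0.05,0.3,0,0,0,0],[-1,0,0,0,0,0,0],[-1,0,0,0,0,0,0],[-1,0,0,0,0,0,0],[-1,0,0,0,0,0,0],[-1,0,0,0,0,0,0]]'
```

```text
t: 6.3
tcp_pos: [455.9, -42.4, 23.2]
eef_rot: [3.141, -0.001, 0.175]
force: [-0.5, -2.9, 6.2]
grip_width: 21.6
finger_force: 40.5
t: 7.3
tcp_pos: [455.3, -39.3, 23.2]
eef_rot: [3.135, -0.001, 0.171]
force: [3.9, -21.9, 1.6]
grip_width: 21.1
finger_force: 40.5
```

The end stop is reached: 22 N, and the grip moved about 71 mm. Release, lift and turn toward the coaster.

```bash
python3 -m jog '[[1,0,0,0,0,0,0],[1,0,0,0,0,0,0],[1,0,0,0,0,0,0],[1,0,0,0,0,0,0],[1,0,0,3,0,0,0],[1,0,0,3,0,0,0],[1,0,0,3,0,0,0],[1,0,0,3,0,0,0]]'
python3 -m jog '[[1,2.35,2.15,0,0,0,10.5],[1,2.35,2.15,0,0,0,10.5],[1,2.35,2.15,0,0,0,10.5],[1,2.35,2.15,0,0,0,10.5],[1,2.35,2.15,0,0,0,10.5],[1,2.35,2.15,0,0,0,10.5],[1,2.35,2.15,0,0,0,10.5],[1,2.35,2.15,0,0,0,10.5]]'
python3 -m jog '[[1,0,0,0,0,0,8],[1,0,0,0,0,0,8],[1,0,0,0,0,0,8],[1,0,0,0,0,0,0],[1,0,0,0,0,0,0],[1,0,0,0,0,0,0],[1,0,0,0,0,0,0],[1,0,0,0,0,0,0]]'
python3 - <<'E'
from h import *
o=observe(); print(o['tcp_pos'],o['eef_rot'],o['qpos'])
w=snap('wrist','w4'); a=snap('top','t4')
p=np.vstack([cv2.resize(w['pixels'],(480,300)),cv2.resize(a['pixels'][140:245,225:393],(480,300))]); cv2.imwrite('pics/v4.png',p[:,:,::-1])
E
```

```text
t: 8.3
tcp_pos: [453.9, -32.9, 143.8]
eef_rot: [-3.142, 0.0, 0.176]
force: [0.1, -0.1, -0.3]
grip_width: 85.3
finger_force: 0.0
t: 9.3
tcp_pos: [642.6, 139.7, 142.5]
eef_rot: [-3.141, -0.0, 1.648]
force: [0.5, 0.5, -0.2]
grip_width: 85.5
finger_force: 0.0
t: 10.3
tcp_pos: [642.1, 138.9, 142.9]
eef_rot: [3.141, 0.0, 2.06]
force: [-0.9, -0.0, -0.3]
grip_width: 85.5
finger_force: 0.0
[642.09998117 138.85931585 142.87398455] [3.14149384e+00 1.20718480e-04 2.06014411e+00] [ 0.15720948  0.6018036  -0.67283226  1.53636992  0.39818298  1.14374331
 -0.10709543]
```

View pics/v4.png

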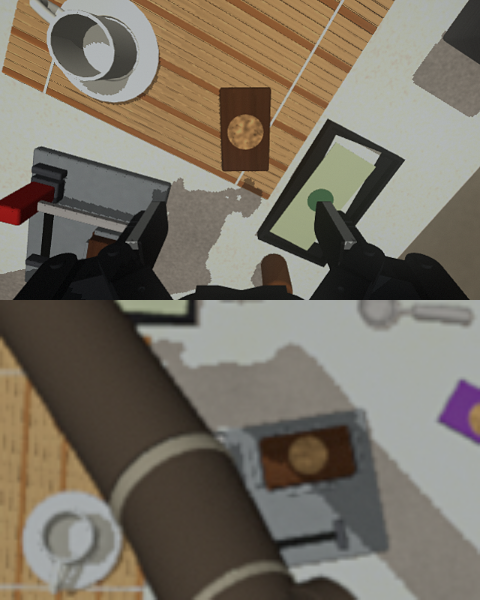

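Wrist panel: the coaster lies between the fingers at (244,130), with the bill tray clear to its right. Top panel: the pile is fully visible at (308,455). I'll measure both.

```bash
cat >> h.py <<'E'
def brown(im,box,z,zr,smax=255):
    p=im['pixels']; h=cv2.cvtColor(p,cv2.COLOR_RGB2HSV).astype(int); C=cloud(im)
    m=np.zeros((400,640),np.uint8); u0,v0,u1,v1=box; s=(slice(v0,v1),slice(u0,u1))
    m[s]=((C[...,2]>zr[0])&(C[...,2]<zr[1])&(h[...,1]>60))[s] if zr else ((h[...,1]>130)&(h[...,2]<110))[s]
    m=cv2.morphologyEx(m,cv2.MORPH_OPEN,np.ones((3,3)))
    cs,_=cv2.findContours(m,cv2.RETR_EXTERNAL,cv2.CHAIN_APPROX_NONE); c=max(cs,key=cv2.contourArea).reshape(-1,2)
    c=cv2.convexHull(c.astype(np.float32)).reshape(-1,2)
    w=plane(im,c,z)[:,:2]; return cv2.minAreaRect(w.astype(np.float32))
E
python3 - <<'E'
from h import *
w=load('w4'); a=load('t4')
print('coaster w4 colour',brown(w,(270,100,375,245),16,None))
print('coaster top0 colour',brown(load('top0'),(232,152,280,192),16,None))
print('pile t4 colour',brown(a,(312,178,360,214),38,None))
print('pile t4 depth',brown(a,(312,178,360,214),38,(30,46)))
h=cv2.cvtColor(w['pixels'],cv2.COLOR_RGB2HSV); print(h[120,310],h[120,370],h[235,270])
E
```

```text
coaster w4 colour ((643.8834228515625, 144.77642822265625), (61.03028869628906, 104.23688507080078), 28.092571258544922)
coaster top0 colour ((642.8046875, 140.88101196289062), (63.24699020385742, 103.03983306884766), 28.550504684448242)
pile t4 colour ((565.0961303710938, -122.28694915771484), (58.38949203491211, 102.57445526123047), 10.162285804748535)
pile t4 depth ((565.4015502929688, -122.16114044189453), (60.16806411743164, 104.63516998291016), 10.121142387390137)
[ 12 158  76] [ 16 124 166] [ 53   6 180]
```

The two views agree within 4 mm, with yaw about 28.3°. I'll descend in part and check the true tip height before the last step.

```bash
python3 -m jog '[[1,0.1,0.3,-2.5,0,0,0.4],[1,0,0,-2.5,0,0,0],[1,0,0,-2.5,0,0,0],[1,0,0,-2.5,0,0,0],[1,0,0,-2.5,0,0,0],[1,0,0,-2.5,0,0,0],[1,0,0,-1.2,0,0,0],[1,0,0,0,0,0,0]]' 30
python3 - <<'E'
from h import *
print(observe()['tcp_pos']); w=snap('wrist','w5'); C=cloud(w); p=w['pixels'].astype(int)
dark=(p.max(2)<110)&(C[...,2]>25)&(w['range_z']>0)&(w['range_z']<200)
for u in (196,206,216,426,436,446):
    v=np.nonzero(dark[:,u])[0]; v=v[v>235][:3]; print(u,[(int(k),C[k,u].round(0).tolist()) for k in v])
print(brown(w,(240,60,410,330),16,None))
E
```

```text
t: 11.4
tcp_pos: [642.7, 141.8, -19.8]
eef_rot: [-3.14, -0.0, 2.067]
force: [-0.7, 0.1, -0.3]
grip_width: 85.5
finger_force: 0.0
[642.66454572 141.75606164 -19.80844645]
196 [(277, [594.0, 128.0, 42.0]), (278, [594.0, 128.0, 41.0]), (279, [595.0, 129.0, 43.0])]
206 [(268, [596.0, 129.0, 34.0]), (269, [596.0, 128.0, 34.0]), (270, [596.0, 130.0, 37.0])]
216 [(268, [599.0, 131.0, 34.0]), (269, [599.0, 131.0, 35.0]), (270, [600.0, 131.0, 35.0])]
426 [(269, [675.0, 172.0, 35.0]), (270, [675.0, 171.0, 35.0]), (271, [675.0, 171.0, 35.0])]
436 [(269, [678.0, 174.0, 35.0]), (270, [679.0, 173.0, 34.0]), (271, [678.0, 173.0, 36.0])]
446 [(277, [680.0, 175.0, 41.0]), (278, [680.0, 175.0, 43.0]), (279, [679.0, 175.0, 43.0])]
((644.0166015625, 154.474609375), (68.31865692138672, 88.89159393310547), 28.519620895385742)
```

Tips are at z≈34, which confirms the +54 open offset. I'll go down 2.1 cm and close.

```bash
python3 -m jog '[[1,0,0,-1,0,0,0],[1,0,0,-1.1,0,0,0],[1,0,0,0,0,0,0],[-1,0,0,0,0,0,0],[-1,0,0,0,0,0,0],[-1,0,0,0,0,0,0],[-1,0,0,0,0,0,0],[-1,0,0,0,0,0,0]]' 30
```

```text
t: 12.45
tcp_pos: [645.3, 142.8, -37.1]
eef_rot: [3.137, 0.001, 2.067]
force: [-1.2, -1.0, 14.5]
grip_width: 59.4
finger_force: 40.9
```

Grasped, but the tips are touching the mat (14 N). I'll regrasp slightly higher so the tips clear the pile when I set it down.

```bash
python3 -m jog '[[0.8,0,0,0,0,0,0],[0.8,0,0,0.4,0,0,0],[0.8,0,0,0.4,0,0,0],[-1,0,0,0,0,0,0],[-1,0,0,0,0,0,0],[-1,0,0,0,0,0,0],[-1,0,0,0,0,0,0],[-1,0,0,0,0,0,0]]' 30
python3 - <<'E'
from h import *
o=observe(); print(o['tcp_pos'],o['force'],o['eef_rot'])
w=snap('wrist','w6'); C=cloud(w); h=cv2.cvtColor(w['pixels'],cv2.COLOR_RGB2HSV).astype(int)
# coaster's far (camera side) short edge, along tool forward
f=np.array([np.cos(o['eef_rot'][2]),np.sin(o['eef_rot'][2])]); 
m=(h[...,1]>100)&(h[...,2]<110)&(C[...,2]>12)&(C[...,2]<22); m[:,:240]=0;m[:,400:]=0
P=plane(w,np.argwhere(m)[:,::-1],16)[:,:2]; d=(P-o['tcp_pos'][:2])@f; print(m.sum(),np.percentile(d,[1,50,98,99.5]))
E
```

```text
t: 13.45
tcp_pos: [643.4, 141.9, -31.7]
eef_rot: [3.141, 0.0, 2.067]
force: [-1.3, -0.7, 4.6]
grip_width: 58.9
finger_force: 31.8
[643.39362684 141.8982571  -31.65207098] [-1.32640281 -0.70987436  4.62058156] [3.14103505e+00 2.37032458e-04 2.06735121e+00]
23122 [-49.45256747  19.48345131  52.98331199  54.16185489]
```

```bash
python3 -m jog '[[-1,0,0,0.5,0,0,0],[-1,0,0,1,0,0,0],[-1,0,0,2,0,0,0],[-1,0,0,2,0,0,0],[-1,0,0,2,0,0,0],[-1,0,0,2,0,0,0],[-1,0,0,2,0,0,0],[-1,0,0,1,0,0,0]]' 40
python3 -m jog '[[-1,-0.98,-3.3,0,0,0,-2.3],[-1,-0.98,-3.3,0,0,0,-2.3],[-1,-0.98,-3.3,0,0,0,-2.3],[-1,-0.98,-3.3,0,0,0,-2.3],[-1,-0.98,-3.3,0,0,0,-2.3],[-1,-0.98,-3.3,0,0,0,-2.3],[-1,-0.98,-3.3,0,0,0,-2.3],[-1,-0.98,-3.3,0,0,0,-2.3]]'
python3 -m jog '[[-1,0,0,0,0,0,0],[-1,0,0,-1,0,0,0],[-1,0,0,-1,0,0,0],[-1,0,0,-1,0,0,0],[-1,0,0,-1,0,0,0],[-1,0,0,0,0,0,0],[-1,0,0,0,0,0,0],[-1,0,0,0,0,0,0]]'
python3 - <<'E'
from h import *
o=observe(); print(o['tcp_pos'],o['eef_rot'],o['force'],o['grip_width'])
w=snap('wrist','w7');s=snap('scene','s7');cv2.imwrite('pics/v7.png',np.vstack([w['pixels'][:,60:580],cv2.resize(s['pixels'][150:265,240:406],(520,200*2-40))[:190]])[:,:,::-1])
E
```

```text
t: 14.5
tcp_pos: [643.7, 142.0, 94.7]
eef_rot: [3.14, 0.0, 2.067]
force: [0.2, 0.7, -0.4]
grip_width: 58.4
finger_force: 43.3
t: 15.5
tcp_pos: [564.1, -123.2, 92.8]
eef_rot: [-3.141, -0.0, 1.745]
force: [0.6, -0.6, -1.1]
grip_width: 58.5
finger_force: 43.3
t: 16.5
tcp_pos: [565.0, -122.2, 53.2]
eef_rot: [3.141, 0.0, 1.746]
force: [0.6, -0.0, -1.5]
grip_width: 58.7
finger_force: 43.3
[ 565.04123178 -122.21759654   53.21209066] [3.14085553e+00 2.50167110e-04 1.74623116e+00] [ 0.62537941 -0.0470813  -1.53741719] 58.7233076343398
```

View pics/v7.png

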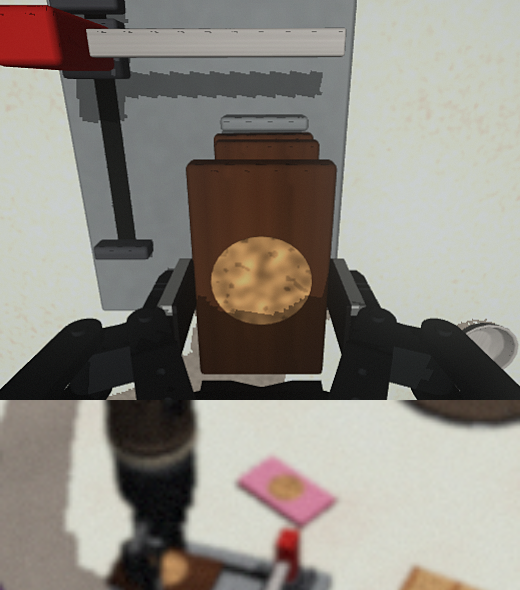

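The wrist panel shows the held coaster level between the pads, its far edge at row 165. The pile peeks out beyond it at (267,140), and the bar is clear at row 42. I'll compare the edges in caddy axes from this one view.

```bash
python3 - <<'E'
from h import *
w=load('w7'); C=cloud(w); h=cv2.cvtColor(w['pixels'],cv2.COLOR_RGB2HSV).astype(int)
a=np.radians(10.1); ex=np.array([np.cos(a),np.sin(a)]); ey=np.array([-ex[1],ex[0]]); O=np.array([565.2,-122.2])
b=(h[...,1]>90)&((h[...,0]<25)|(h[...,0]>174)); b[:,:235]=0; b[:,410:]=0
for nm,z,lo,hi in (('held',101,94,112),('pile',38,31,44)):
    m=b&(C[...,2]>lo)&(C[...,2]<hi); m[330:]=0
    print(nm,m.sum(),np.median(C[m][:,2]))
    vv,uu=np.nonzero(m)
    P=plane(w,np.c_[uu,vv],np.median(C[m][:,2]))[:,:2]-O; x,y=P@ex,P@ey
    for y0 in ((10,25,35,44) if nm=='held' else (44,48,51)):
        k=(y>y0-1.5)&(y<y0+1.5); 
        if k.sum()>5: print('  y',y0,'x range',x[k].min().round(1),x[k].max().round(1))
    for x0 in (-20,0,20):
        k=abs(x-x0)<3; print('  x',x0,'ymax',y[k].max().round(1))
E
```

```text
held 23319 100.92621537956911
  y 10 x range -29.7 28.8
  y 25 x range -29.6 28.8
  y 35 x range -29.7 28.8
  y 44 x range -29.8 28.7
  x -20 ymax 54.9
  x 0 ymax 54.9
  x 20 ymax 54.5
pile 1881 37.98436025727804
  y 44 x range -26.7 31.6
  y 48 x range -26.5 32.0
  y 51 x range -26.4 31.8
  x -20 ymax 52.9
  x 0 ymax 53.5
  x 20 ymax 53.4
```

```bash
python3 -m jog '[[-1,0.17,-0.1,-0.6,0,0,0],[-1,0,0,-0.8,0,0,0],[-1,0,0,-0.8,0,0,0],[-1,0,0,-0.8,0,0,0],[-1,0,0,-0.8,0,0,0],[-1,0,0,-0.4,0,0,0],[-1,0,0,0,0,0,0],[-1,0,0,0,0,0,0]]'
python3 - <<'E'
from h import *
o=observe(); print(o['tcp_pos'],o['force'])
w=snap('wrist','w8'); C=cloud(w)
a=np.radians(10.1); ex=np.array([np.cos(a),np.sin(a)]); ey=np.array([-ex[1],ex[0]]); O=np.array([565.2,-122.2])
h=cv2.cvtColor(w['pixels'],cv2.COLOR_RGB2HSV).astype(int)
b=(h[...,1]>90)&((h[...,0]<25)|(h[...,0]>174)); b[:,:235]=0; b[:,410:]=0
for nm,lo,hi in (('held',54,70),('pile',20,42)):
    m=b&(C[...,2]>lo)&(C[...,2]<hi); m[240:]=0
    P=C[m]; xy=P[:,:2]-O; x,y=xy@ex,xy@ey; print(nm,m.sum(),'x',np.percentile(x,[1,99]).round(1),'y',np.percentile(y,[98,99.5]).round(1),'z',np.median(P[:,2]))
cv2.imwrite('pics/v8.png',cv2.resize(w['pixels'][100:260,220:430],(788,600))[:,:,::-1])
E
```

```text
t: 17.6
tcp_pos: [566.6, -123.2, 11.0]
eef_rot: [3.141, 0.0, 1.746]
force: [-0.4, -0.1, -0.7]
grip_width: 58.2
finger_force: 43.3
[ 566.64301441 -123.18583213   11.03856533] [-0.43946501 -0.10846982 -0.74474819]
held 11234 x [-27.8  29.7] y [52.  52.2] z 58.61424142606892
pile 1748 x [-27.4  30.4] y [54.4 54.7] z 32.00466920796886
```

View pics/v8.png

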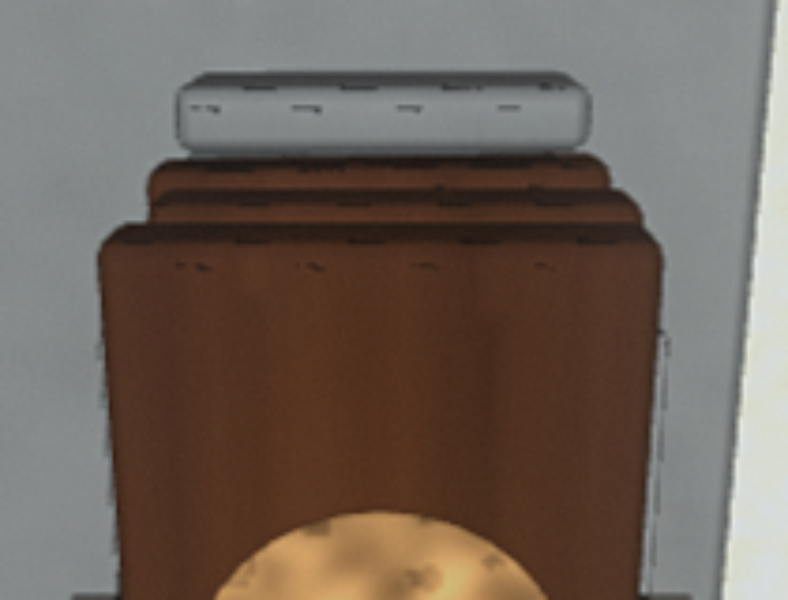

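The enlarged crop shows the held coaster's columns at 98–662, directly over the upper pile coaster at 150–642 and the lower one at 148–608. The upper pile coaster sits slightly right of the held one. I'll check the y edges from the rows.

```bash
python3 - <<'E'
from h import *
w=load('w8')
a=np.radians(10.1); ex=np.array([np.cos(a),np.sin(a)]); ey=np.array([-ex[1],ex[0]]); O=np.array([565.2,-122.2])
for nm,u0,u1,vt,vb,zt in (('held',98,662,243,225,58.7),('up',150,642,205,190,38),('low',148,608,172,158,26)):
    for v,z in ((vt,zt),(vb,zt-12)):
        P=plane(w,[[220+u0/3.75,100+v/3.75],[220+u1/3.75,100+v/3.75]],z)[:,:2]-O
        print(nm,z,'x',(P@ex).round(1),(P@ex).mean().round(2),'y',(P@ey).round(1))
C=cloud(w)
for u in (290,320,350): print([(v,(C[v,u,:2]-O)@ey.round(3),C[v,u,2].round(0)) for v in range(140,172,3)])
E
```

```text
held 58.7 x [-28.1  30.4] 1.15 y [51.8 51.7]
held 46.7 x [-30.7  33. ] 1.15 y [51.1 51.1]
up 38 x [-26.2  32.4] 3.06 y [51.7 51.6]
up 26 x [-28.3  34.7] 3.21 y [51.3 51.2]
low 26 x [-28.4  30.2] 0.91 y [53.6 53.5]
low 14 x [-30.4  32.2] 0.9 y [53.4 53.4]
[(140, np.float64(54.60283141565329), np.float64(14.0)), (143, np.float64(54.274928673028086), np.float64(22.0)), (146, np.float64(53.54922673230143), np.float64(26.0)), (149, np.float64(52.09143952709324), np.float64(26.0)), (152, np.float64(52.232733068949855), np.float64(34.0)), (155, np.float64(51.5891140632072), np.float64(38.0)), (158, np.float64(50.26015867423038), np.float64(38.0)), (161, np.float64(52.29667915921313), np.float64(54.0)), (164, np.float64(51.91688707980195), np.float64(58.0)), (167, np.float64(50.73746445481074), np.float64(58.0)), (170, np.float64(49.45218443650458), np.float64(58.0))]
[(140, np.float64(54.603158394822394), np.float64(14.0)), (143, np.float64(54.4496272184949), np.float64(23.0)), (146, np.float64(53.439806660593455), np.float64(26.0)), (149, np.float64(52.019367622921585), np.float64(26.0)), 
[... 310 characters left out ...]
661), np.float64(58.0)), (170, np.float64(49.60632226194306), np.float64(58.0))]
[(140, np.float64(54.54192698049037), np.float64(14.0)), (143, np.float64(54.64482735309216), np.float64(24.0)), (146, np.float64(53.653703440324456), np.float64(27.0)), (149, np.float64(51.99765566397345), np.float64(26.0)), (152, np.float64(52.1419278888455), np.float64(34.0)), (155, np.float64(51.45515309576083), np.float64(38.0)), (158, np.float64(50.189659036015115), np.float64(38.0)), (161, np.float64(52.04150643623539), np.float64(53.0)), (164, np.float64(51.717920910798696), np.float64(57.0)), (167, np.float64(50.849948636032735), np.float64(58.0)), (170, np.float64(49.87402038846715), np.float64(59.0))]
```

Y is aligned with the upper coaster. I'll shift +1.2 mm in x and lower gently to contact.

```bash
python3 -m jog '[[-1,0.12,0.02,0,0,0,0],[-1,0,0,-0.2,0,0,0],[-1,0,0,-0.2,0,0,0],[-1,0,0,-0.1,0,0,0],[-1,0,0,-0.1,0,0,0],[-1,0,0,-0.1,0,0,0],[-1,0,0,0,0,0,0],[-1,0,0,0,0,0,0]]'
python3 -m jog '[[-1,0,0,-0.05,0,0,0],[-1,0,0,-0.05,0,0,0],[-1,0,0,-0.05,0,0,0],[-1,0,0,0,0,0,0],[-1,0,0,0,0,0,0],[-1,0,0,0,0,0,0],[-1,0,0,0,0,0,0],[-1,0,0,0,0,0,0]]'
```

```text
t: 18.65
tcp_pos: [567.6, -123.0, 3.8]
eef_rot: [3.142, 0.0, 1.746]
force: [-0.1, 0.3, -1.2]
grip_width: 58.8
finger_force: 43.3
t: 19.65
tcp_pos: [567.6, -123.0, 2.5]
eef_rot: [3.142, 0.0, 1.746]
force: [-2.8, -1.4, 5.0]
grip_width: 58.5
finger_force: 43.9
```

Contact (about 6 N). I'll release gently, then lift.

```bash
python3 -m jog '[[0.5,0,0,0,0,0,0],[0.6,0,0,0,0,0,0],[0.7,0,0,0,0,0,0],[0.8,0,0,0,0,0,0],[1,0,0,0,0,0,0],[1,0,0,0,0,0,0],[1,0,0,1,0,0,0],[1,0,0,2,0,0,0]]'
python3 -m jog '[[1,0,0,3,0,0,0],[1,0,0,3,0,0,0],[1,0,0,3,0,0,0],[1,0,0,2,0,0,0],[1,0,0,0,0,0,0],[1,0,0,0,0,0,0],[1,0,0,0,0,0,0],[1,0,0,0,0,0,0]]'
python3 - <<'E'
from h import *
o=observe(); print(o['tcp_pos'],o['force'])
w=snap('wrist','w9'); C=cloud(w)
a=np.radians(10.1); ex=np.array([np.cos(a),np.sin(a)]); ey=np.array([-ex[1],ex[0]]); O=np.array([565.2,-122.2])
h=cv2.cvtColor(w['pixels'],cv2.COLOR_RGB2HSV).astype(int)
b=(h[...,1]>90)&((h[...,0]<25)|(h[...,0]>176))
v=lambda m:C[m]
m=b&(C[...,2]>44)&(C[...,2]<56)&(np.abs((C[...,:2]-O)@ex)<40)&(np.abs((C[...,:2]-O)@ey)<70)
r=cv2.minAreaRect(C[m][:,:2].astype(np.float32)); print('top coaster',r,np.median(C[m][:,2]),'caddy xy',(np.array(r[0])-O)@np.c_[ex,ey])
P=C[m]; A=np.c_[P[:,:2]-O,np.ones(len(P))]; print('tilt mm/mm',np.linalg.lstsq(A,P[:,2],rcond=None)[0])
r=((h[...,0]<8)|(h[...,0]>174))&(h[...,1]>150)&(C[...,2]>78)&(C[...,2]<92)
g=C[r]; print('grip',len(g),((g[:,:2]-O)@np.c_[ex,ey]).mean(0),g.mean(0))
cv2.imwrite('pics/v9.png',w['pixels'][:,:,::-1])
E
```

```text
t: 20.65
tcp_pos: [567.2, -122.8, 32.9]
eef_rot: [-3.141, -0.001, 1.747]
force: [0.6, -0.8, -0.1]
grip_width: 85.3
finger_force: 0.0
t: 21.65
tcp_pos: [567.2, -122.9, 141.6]
eef_rot: [-3.14, -0.001, 1.746]
force: [-0.2, -0.4, 0.1]
grip_width: 85.2
finger_force: 0.0
[ 567.17710267 -122.85862118  141.56754126] [-0.20868453 -0.36922914  0.09437537]
top coaster ((567.2046508789062, -121.87187194824219), (59.2869987487793, 104.9410171508789), 10.144947052001953) 50.14051717279154 caddy xy [ 2.03112791 -0.02850595]
tilt mm/mm [1.07799983e-03 1.10615735e-04 5.01311552e+01]
grip 1621 [-92.45230845 100.71777083] [456.5178626  -39.25609299  84.75244784]
```

View pics/v9.png

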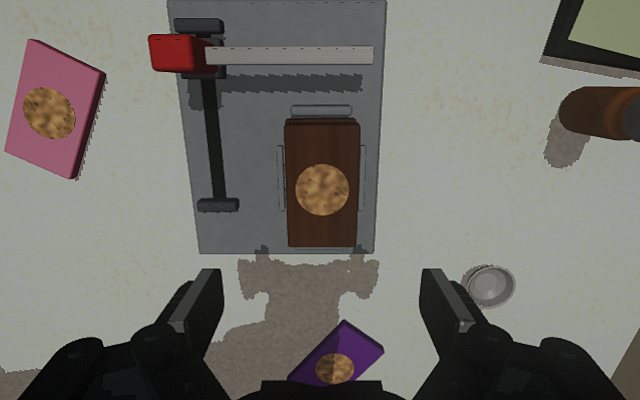

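The coaster lies flat (top z=50.1) with yaw 10.1°, matching the pile at image (322,185). The lock is open, with its grip at (173,52). I'll return to the grip.

```bash
python3 -m jog '[[1,-1.4,1.05,0,0,0,-10.5],[1,-1.4,1.05,0,0,0,-10.5],[1,-1.4,1.05,0,0,0,-10.5],[1,-1.4,1.05,0,0,0,-10.5],[1,-1.4,1.05,0,0,0,-10.5],[1,-1.4,1.05,0,0,0,-10.5],[1,-1.4,1.05,0,0,0,-10.5],[1,-1.4,1.05,0,0,0,-10.5]]' 40
python3 -m jog '[[1,0,0,0,0,0,-6],[1,0,0,-2,0,0,0],[1,0,0,-2,0,0,0],[1,0,0,-1,0,0,0],[1,0,0,0,0,0,0],[1,0,0,0,0,0,0],[1,0,0,0,0,0,0],[1,0,0,0,0,0,0]]'
```

```text
t: 22.7
tcp_pos: [455.1, -38.5, 142.1]
eef_rot: [-3.141, 0.0, 0.274]
force: [-0.3, -0.2, 0.4]
grip_width: 85.5
finger_force: 0.0
t: 23.7
tcp_pos: [455.9, -39.1, 92.7]
eef_rot: [3.141, -0.001, 0.175]
force: [-0.1, -0.2, 0.0]
grip_width: 85.6
finger_force: 0.0
```

```bash
python3 -m jog '[[1,0,0,-2,0,0,0],[1,0,0,-2,0,0,0],[1,0,0,-2,0,0,0],[1,0,0,-0.9,0,0,0],[1,0,0,0,0,0,0],[-1,0,0,0,0,0,0],[-1,0,0,0,0,0,0],[-1,0,0,0,0,0,0]]' 40
python3 -m jog '[[-1,0,0,0,0,0,0],[-1,0,0,0,0,0,0],[-1,0,0,0,0,0,0],[-1,0,0,0,0,0,0],[-1,0,0,0,0,0,0],[-1,0,0,0,0,0,0],[-1,0,0,0,0,0,0],[-1,0,0,0,0,0,0]]'
```

```text
t: 24.7
tcp_pos: [455.9, -39.1, 23.7]
eef_rot: [3.141, -0.001, 0.175]
force: [-0.4, 0.3, 0.0]
grip_width: 32.0
finger_force: 0.0
t: 25.7
tcp_pos: [455.9, -39.3, 23.8]
eef_rot: [3.141, -0.001, 0.175]
force: [-1.5, -1.5, 5.9]
grip_width: 21.2
finger_force: 42.1
```

```bash
python3 -m jog '[[-1,0.21,-1.18,0,0,0,0],[-1,0.21,-1.18,0,0,0,0],[-1,0.21,-1.18,0,0,0,0],[-1,0.21,-1.18,0,0,0,0],[-1,0.21,-1.18,0,0,0,0],[-1,0.21,-1.18,0,0,0,0],[-1,0.21,-1.18,0,0,0,0],[-1,0.21,-1.18,0,0,0,0]]'
python3 -m jog '[[-1,0.05,-0.3,0,0,0,0],[-1,0.05,-0.3,0,0,0,0],[-1,0.05,-0.3,0,0,0,0],[-1,0,0,0,0,0,0],[-1,0,0,0,0,0,0],[-1,0,0,0,0,0,0],[-1,0,0,0,0,0,0],[-1,0,0,0,0,0,0]]'
```

```text
t: 26.7
tcp_pos: [472.7, -132.9, 23.8]
eef_rot: [-3.141, -0.001, 0.176]
force: [-2.0, 2.1, 5.3]
grip_width: 21.8
finger_force: 42.3
t: 27.7
tcp_pos: [473.6, -137.9, 23.7]
eef_rot: [-3.137, 0.0, 0.178]
force: [-4.1, 14.4, 11.6]
grip_width: 21.1
finger_force: 43.0
```

Travel is 100 mm and the stop pushes back with 14 N. Release, lift, back away and check.

```bash
python3 -m jog '[[1,0,0,0,0,0,0],[1,0,0,0,0,0,0],[1,0,0,0,0,0,0],[1,0,0,0,0,0,0],[1,0,0,0,0,0,0],[1,0,0,3,0,0,0],[1,0,0,3,0,0,0],[1,0,0,3,0,0,0]]'
python3 -m jog '[[1,0,0,3,0,0,0],[1,0,0,3,0,0,0],[1,-1,-4,0,0,0,0],[1,-1,-4,0,0,0,0],[1,-1,-4,0,0,0,0],[1,-1,-4,0,0,0,0],[1,-1,-4,0,0,0,0],[1,-1,-4,0,0,0,0]]'
python3 -m jog '[[1,0,-4,0,0,0,0],[1,0,-4,0,0,0,0],[1,0,0,0,0,0,0],[1,0,0,0,0,0,0],[1,0,0,0,0,0,0],[1,0,0,0,0,0,0],[1,0,0,0,0,0,0],[1,0,0,0,0,0,0]]'
python3 - <<'E'
from h import *
w=snap('top','t10'); s=snap('scene','s10'); C=cloud(w)
a=np.radians(10.1); ex=np.array([np.cos(a),np.sin(a)]); ey=np.array([-ex[1],ex[0]]); O=np.array([565.2,-122.2])
h=cv2.cvtColor(w['pixels'],cv2.COLOR_RGB2HSV).astype(int)
print('coaster',brown(w,(305,175,365,214),50,None))
m=((h[...,0]<8)|(h[...,0]>174))&(h[...,1]>150)&(C[...,2]>78)&(C[...,2]<92); m[:,:290]=0;m[:,365:]=0
g=C[m]; print('grip',((g[:,:2]-O)@np.c_[ex,ey]).mean(0)); print(observe()['force'])
cv2.imwrite('pics/v10.png',np.vstack([cv2.resize(w['pixels'][90:290,140:460],(480,300)),cv2.resize(s['pixels'][150:310,220:476],(480,300))])[:,:,::-1])
E
```

```text
t: 28.7
tcp_pos: [473.8, -142.4, 114.2]
eef_rot: [-3.141, 0.0, 0.176]
force: [0.6, 0.7, -0.4]
grip_width: 85.5
finger_force: 0.0
t: 29.7
tcp_pos: [413.4, -383.7, 173.3]
eef_rot: [3.141, -0.0, 0.176]
force: [0.5, -0.4, -1.1]
grip_width: 85.3
finger_force: 0.0
t: 30.7
tcp_pos: [414.0, -462.2, 173.4]
eef_rot: [3.141, -0.0, 0.176]
force: [0.2, -0.3, -0.7]
grip_width: 85.3
finger_force: 0.0
coaster ((558.1303100585938, -91.7122573852539), (59.01133346557617, 41.13548278808594), 10.577859878540039)
grip [-95.85206489   1.10299273]
[-0.32353432  0.34695121  0.82284963]
```

View pics/v10.png

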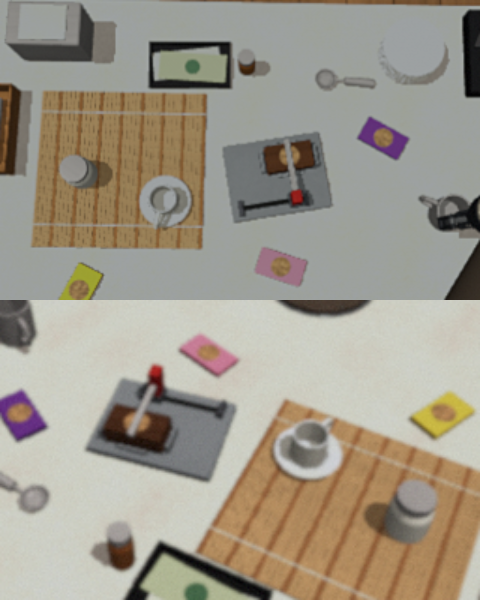

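Top panel: the bar lies across the pile at (290,160), with the grip home at (297,197). Everything else is in place, and the arm is clear, above the table near the jug. Handing in.

```bash
python3 -c "
from bench import hand_in
print(hand_in())"
```

```text
the job is handed in; nothing more can be done
None
```

The job is handed in: I slid the lock open to its end stop, set the brown coaster flat and square on the two in the caddy, then slid the lock home to its other stop with its bar over the pile; it took about 31 s, and the only slip was a first grip attempt that closed on air above the lock and touched nothing.

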